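# Shut the lids of the stone tray with one light stroke

## Robot

A 7-joint arm with a two-finger parallel gripper is mounted at the origin on a cart in front of the work surface, level with it; the furniture and walls round the work are solid. World frame = base frame: x ahead of the robot, y to its left, z up, the work surface at z = 0. Lengths are in m, angles in rad, forces in N, time in s.
With the tool pointing down it reaches from about 0.425 to 0.925 m from the base axis. Payload 6.8 kg.
Tool frame: the origin (TCP) lies midway between the tips of the shut fingers; the grasp point (between the pads) lies 19 mm behind it; z points along the fingers, x is the direction in which the jaws open and shut, and the axes are right-handed (so a half turn about z gives the same grasp; the last joint's range is limited). The gripper opens to 85 mm and grips with 20 to 120 N. Pads are 22 mm wide; open, the fingers measure 114 mm over their backs; the gripper's body (76 mm by 85 mm) begins 54 mm behind the grasp point. The pads swing forward as they close: fully open they stand 13 mm farther back than shut.
Start: joints at [-1.324, 0.477, 0.022, 1.555, -0.011, 1.109, -0.083], TCP at [0.234, 0.633, 0.231] pointing down, gripper open.
Joint ranges: [-2.96, 2.96], [-0.34, 2.1], [-1.41, 1.46], [0.24, 2.44], [-1.37, 4.51], [0.17, 1.92], [-2.96, 2.96]. Speed limits (rad/s): [2.39, 2.39, 3.14, 3.14, 3.14, 3.14, 3.14].

## Interface

Orientations are given as a unit quaternion [x, y, z, w].
In Python, from rig import arm, grab_frame, camera_params, finish_job gives the robot as it stands.
- The arm moves only by the tool drive_tool, never from a script. Its argument "targets" is a list of rows, each a list of 3 entries, a list of its own where there are three numbers: the shift along the tool's x, y, z scaled (see below), then the turn, a rotation vector about the tool's x, y, z scaled (see below), then the opening, from -1 (shut) to 1 (fully open). A call has 1 to 8 rows; each row shifts and turns the commanded pose from where the row before left it, along the tool's axes as they then stand; what a row does not reach is not made up. The controller multiplies each number of a shift by 200 mm and each number of a turn by 1.5 rad. A row lasts 1/8 s, in which the tool goes at most 62.5 mm and 10.7 degrees, less where a joint would pass 70% of its speed; a pose out of reach is approached as far as the arm can. A call with a number of a shift or a turn outside -1 to 1 is refused whole. A call with a gripper value outside its range is refused whole. The fingers move at their own pace and stop on an object; "force" is the grip in N (left out, the last holds). Time passes only in rows, so rows that do not move let the fingers close. It gives the time, the measured TCP pose, the force and the opening at its end, in the units of the state.
- arm.observe(): the state, without advancing time (a new reading comes with each control period).
- grab_frame(name): name is "scene" or "top" or "wrist"; returns the picture (420x560x3 uint8, red, green, blue); there is no depth.
- camera_params(name): a dict with "fx", "fy", "cx", "cy" (pixels), "position" and "orientation" of the camera in the world. Camera axes: x right, y down, z forward; pixel columns grow to the right and rows downward; lengths in m; the calibration is good to about 2 mm. A picture is of the moment at which its call begins: read the wrist's pose just before it. camera_params takes no time and is no camera call; for the wrist camera it gives the pose at the moment of the call.
- finish_job(): hands the job in, once; it reports no verdict.
The state is a dict: "clock": time; "q": joint angles; "qvel": joint speeds; "effort": joint torques, N m; "eef_pos": TCP position; "eef_rot": TCP orientation; "ft_force": force on the tool from outside, world axes, zero at the start; "ft_torque": the same for the moment, N m; "width": opening from 0.0 (shut) to 1.0 (fully open).
Only numpy, scipy, OpenCV 4.12 (cv2) and the standard library are available. Lean on these libraries where they do the work, as an engineer would, in place of code of your own. Each camera call takes 0.05 s, during which the arm holds its last target. There are 200 camera calls.

## Task

Run a fingertip lightly along the curved row of small pans on the stone tray, just skimming the pan tops, so that their open lids fold shut one after another, beginning at the end with the brass stud; every lid should end up lying shut. Do not pick up, tip or shift the tray, do not press hard on it, and leave the loupe standing on it and the things around it where they are.

Things in the scene. Friction and masses are not known exactly. Their poses are not given: they have to be found in the camera images.
- tray: Loose stone tray, 0.8 kg: wooden board 110 (x) x 228 (y) x 10 mm with five metal pans (33 along the row x 26 mm, rims 24 mm above the bench) in an arc, each with a hinged lid. Origin: centre of underside. Pan centres lie on a circle of radius 130 mm about tray point x = +117 mm, y = 0, 42 mm apart along the arc, which bulges to -x; the row runs from -y (first, by the stud) to +y (fifth).
- start_stud (a point): Top of the low brass stud (18 mm across, 4 mm high, top 14 mm above the bench) on the board beside the first pan; it marks the end where the row starts. It is lower than the pans.
- shut1 (a point): Fixed point of the tray over the middle of the first pan counted from the brass stud, at the level of the upper face of its lid when shut (26.5 mm above the bench; when the lid is open this point is in the air just over the pan).
- shut2 (a point): Fixed point of the tray over the middle of the second pan counted from the brass stud, at the level of the upper face of its lid when shut (26.5 mm above the bench; when the lid is open this point is in the air just over the pan).
- shut3 (a point): Fixed point of the tray over the middle of the third pan counted from the brass stud, at the level of the upper face of its lid when shut (26.5 mm above the bench; when the lid is open this point is in the air just over the pan).
- shut4 (a point): Fixed point of the tray over the middle of the fourth pan counted from the brass stud, at the level of the upper face of its lid when shut (26.5 mm above the bench; when the lid is open this point is in the air just over the pan).
- shut5 (a point): Fixed point of the tray over the middle of the fifth pan counted from the brass stud, at the level of the upper face of its lid when shut (26.5 mm above the bench; when the lid is open this point is in the air just over the pan).
- lid1 (a joint): Hinge of the first lid, rad: 0 shut flat, 1.57 upright, 1.75 stop, leaning towards the stud. Lid: plate 32 (along the row) x 26 x 2.5 mm, hinged 16.5 mm before the pan's middle, on the stud's side, so a push along the row away from the stud folds it down. Stiff hinge (0.2 N at the free edge): stays where it is left. Upright, its free edge is 56 mm above the bench.
- lid2 (a joint): Hinge of the second lid, rad: 0 shut flat, 1.57 upright, 1.75 stop, leaning towards the stud. Lid: plate 32 (along the row) x 26 x 2.5 mm, hinged 16.5 mm before the pan's middle, on the stud's side, so a push along the row away from the stud folds it down. Stiff hinge (0.2 N at the free edge): stays where it is left. Upright, its free edge is 56 mm above the bench.
- lid3 (a joint): Hinge of the third lid, rad: 0 shut flat, 1.57 upright, 1.75 stop, leaning towards the stud. Lid: plate 32 (along the row) x 26 x 2.5 mm, hinged 16.5 mm before the pan's middle, on the stud's side, so a push along the row away from the stud folds it down. Stiff hinge (0.2 N at the free edge): stays where it is left. Upright, its free edge is 56 mm above the bench.
- lid4 (a joint): Hinge of the fourth lid, rad: 0 shut flat, 1.57 upright, 1.75 stop, leaning towards the stud. Lid: plate 32 (along the row) x 26 x 2.5 mm, hinged 16.5 mm before the pan's middle, on the stud's side, so a push along the row away from the stud folds it down. Stiff hinge (0.2 N at the free edge): stays where it is left. Upright, its free edge is 56 mm above the bench.
- lid5 (a joint): Hinge of the fifth lid, rad: 0 shut flat, 1.57 upright, 1.75 stop, leaning towards the stud. Lid: plate 32 (along the row) x 26 x 2.5 mm, hinged 16.5 mm before the pan's middle, on the stud's side, so a push along the row away from the stud folds it down. Stiff hinge (0.2 N at the free edge): stays where it is left. Upright, its free edge is 56 mm above the bench.
- loupe: Black eyeglass loupe standing loose on the tray's board inside the arc, 38 mm across, 32 mm tall, its foot 10 mm above the bench, its edge at least 18 mm from the line through the pan centres; origin at the centre of its underside. Bystander.
- box_dark: Small dark wooden box, 45 x 75 x 26 mm, on the bench; origin at the centre of its underside. Bystander.
- graver: Graver with a white handle lying on the bench, 15 x 88 x 15 mm, long along its y; origin at the centre of its underside. Bystander.

How it is judged:
On the way, in this order (a step that is already met when the one before it is completed fails the run):
1. the first lid from the stud is shut, the later ones still open (value of joint lid1 below 0.2 rad), for 0.1 s.
2. the second lid from the stud is shut, the later ones still open (value of joint lid2 below 0.2 rad), for 0.1 s.
3. the third lid from the stud is shut, the later ones still open (value of joint lid3 below 0.2 rad), for 0.1 s.
4. the fourth lid from the stud is shut, the later ones still open (value of joint lid4 below 0.2 rad), for 0.1 s.
5. the fifth lid from the stud is shut (value of joint lid5 below 0.2 rad), for 0.1 s.
At the end, for the whole second after the job is handed in: All five lids lie shut (hinges under 0.2 rad, free edge within about 6 mm of the pan), shut in order from the brass stud; the tray is flat, at rest and within 15 mm of its start; the loupe still stands on it, and loupe, box and graver are within 20 mm of where they were (value of joint each of lid1, lid2, lid3, lid4, lid5 below 0.2 rad and distance of tray from where it was at the start of the episode below 0.015 m and angle between tray's own z axis and vertical below 0.05 rad and linear speed of tray below 0.01 m/s and distance of each of loupe, box_dark, graver from where it was at the start of the episode below 0.02 m and angle between loupe's own z axis and vertical below 0.1 rad); the robot touches nothing.
It fails at once if the tray is lifted or tipped (height (world z) of tray above 0.012 m or angle between tray's own z axis and vertical above 0.1 rad).
It fails at once if the tray is pushed away (15 mm) (distance of tray from where it was at the start of the episode above 0.015 m).
It fails at once if the tray or a lid is pressed hard (over 20 N) (contact force between tray and the fingers above 20 N or contact force between tray and the arm above 20 N).
It fails at once if the loupe is pushed off its place (20 mm) or tipped over (distance of loupe from where it was at the start of the episode above 0.02 m or angle between loupe's own z axis and vertical above 0.4 rad).
It fails at once if the box or the graver is moved (20 mm) (distance of any of box_dark, graver from where it was at the start of the episode above 0.02 m).
It also fails if it takes over 43 s, if anything falls off the work surface, if the arm or the gripper's body presses on something with over 40 N, if the wrist force passes 120 N, or if a joint passes its speed limit or range.

## Working session

There is one attempt and no reset: what is moved stays moved. The work goes in short steps, Python scripts to look and compute and a tool call to move; the robot and the scene stay as the last step left them, time stands still between calls to the robot, and variables do not carry over. Pictures are saved under pics/ and viewed, about 8 in all and at most 12, crops included, and the job is handed in when it is done.

Besides the shell and the picture viewer there is one more tool, called after ">>>" by a JSON object that holds its "op" and its "data", one argument or row to a line. drive_tool: Moves the arm, as the interface text tells. Shifts and turns lie within -1 to 1; 1 stands for 200 mm of shift or 1.5 rad of turn. Its arguments: {"type":"object","properties":{"targets":{"type":"array"},"force":{"type":"number"}},"required":["targets"]}

```bash
mkdir -p pics
python3 - <<'E'
from rig import arm, grab_frame, camera_params
import cv2
print(arm.observe())
for n in("top","scene"):
    print(n,camera_params(n)); cv2.imwrite(f"pics/{n}0.png",cv2.resize(grab_frame(n)[:,:,::-1],(800,600),interpolation=cv2.INTER_CUBIC))
E
```

```text
{'clock': 0.0, 'q': array([-1.32406385,  0.47781036,  0.02233541,  1.55645883, -0.01148759,
        1.10928272, -0.08307316]), 'qvel': array([-1.14530423e-03,  1.22047207e-04,  3.47861753e-04,  5.10056598e-04,
        3.44391524e-04,  1.43958567e-03,  9.69486332e-05]), 'effort': array([ 6.01403517e-04, -5.96453762e+01,  1.60857640e+00, -2.81193280e+01,
        1.25494946e-02,  9.35210672e-03,  1.87404157e-05]), 'eef_pos': array([0.23432683, 0.63239033, 0.23031564]), 'eef_rot': array([ 8.20785602e-01,  5.71235641e-01, -7.07496185e-04,  5.81074587e-04]), 'ft_force': array([-0.06632043,  0.78485347,  0.76968032]), 'ft_torque': array([ 0.06053034,  0.01089279, -0.03185023]), 'width': 0.9996714832834622}
top {'fx': 480.2410048608627, 'fy': 480.2410048608627, 'cx': 284.40615015457433, 'cy': 214.27573657600306, 'position': array([0.34769582, 0.25484943, 0.95870465]), 'orientation': array([ 0.74070251, -0.66189024,  0.07542849, -0.08701519])}
scene {'fx': 412.3145364199879, 'fy': 412.3145364199879, 'cx': 274.7769337080699, 'cy': 208.27325593590774, 'position': array([-0.0763929 ,  0.61737085,  0.5235829 ]), 'orientation': array([-0.45913367,  0.75575977, -0.40141856,  0.23850907])}
```

View pics/top0.png

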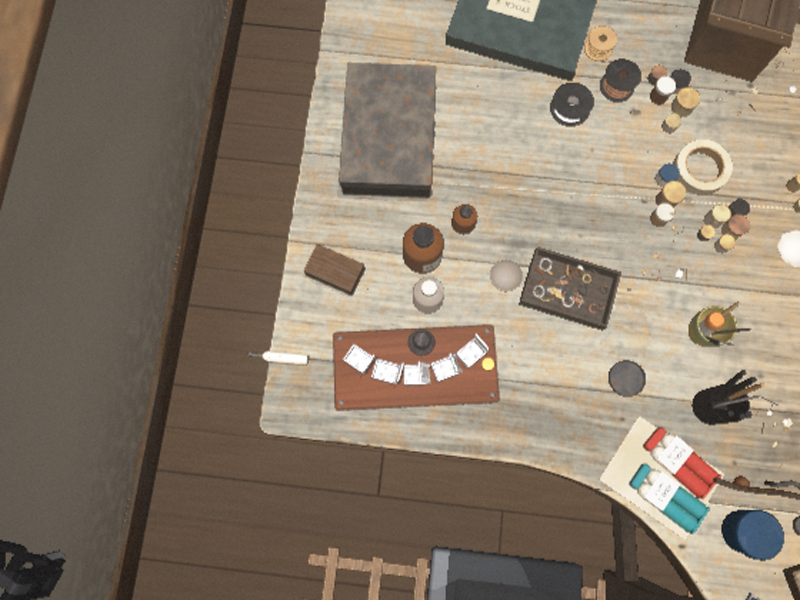

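View pics/scene0.png

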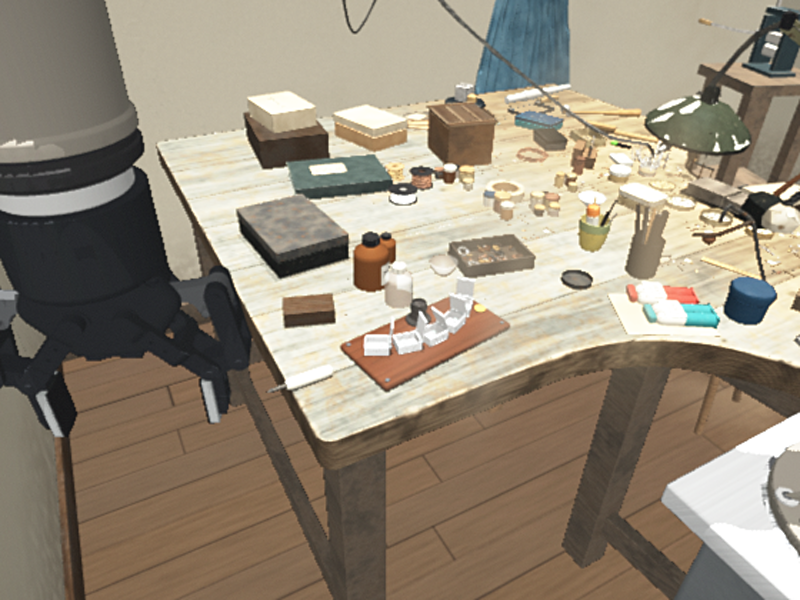

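The top view shows the tray (about (333–499, 325–409)), with the stud at (488,364) on the right and the loupe at (422,341). I'll measure on an enlarged crop.

Run:
```python
import cv2
from rig import grab_frame
im=grab_frame("top")[:,:,::-1]
cv2.imwrite("pics/crop1.png",cv2.resize(im[220:295,225:355],None,fx=6,fy=6,interpolation=cv2.INTER_CUBIC))
```

```text
(no output)
```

View pics/crop1.png

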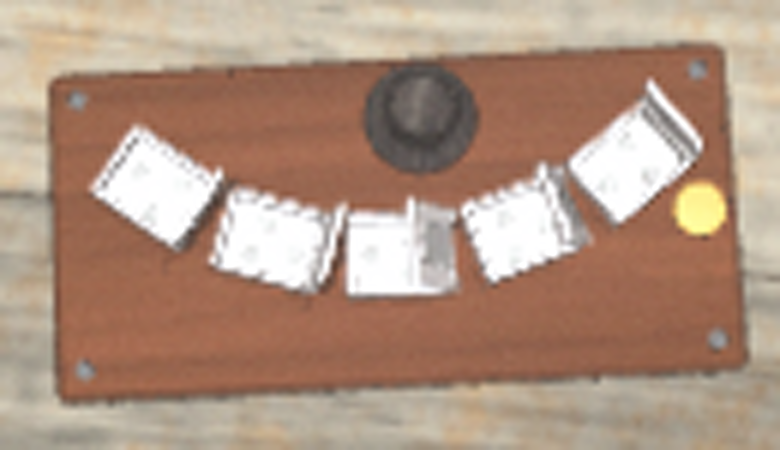

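Crop: board corners (50,78),(722,44),(748,365),(62,402); stud (699,208); the lids are open, standing at the right (stud) side of each pan.

```bash
cat > geo.py <<'E'
import numpy as np
from rig import camera_params
from scipy.spatial.transform import Rotation as R
from scipy.optimize import least_squares
def ray(n,uv,z,c=None):
    c=c or camera_params(n); uv=np.atleast_2d(uv)
    d=np.c_[(uv[:,0]-c['cx'])/c['fx'],(uv[:,1]-c['cy'])/c['fy'],np.ones(len(uv))]
    d=R.from_quat(c['orientation']).apply(d); p=c['position']
    return p+d*((z-p[2])/d[:,2])[:,None]
def proj(n,P,c=None):
    c=c or camera_params(n)
    q=R.from_quat(c['orientation']).inv().apply(np.atleast_2d(P)-c['position'])
    return np.c_[c['fx']*q[:,0]/q[:,2]+c['cx'],c['fy']*q[:,1]/q[:,2]+c['cy']]
def arc(s):  # s in m along arc from pan 3; +towards fifth
    a=np.asarray(s)/.13; return np.c_[.117-.13*np.cos(a),.13*np.sin(a)]
def tr(pose,p):
    c,s=np.cos(pose[2]),np.sin(pose[2]); return np.asarray(p)@np.array([[c,s],[-s,c]])+pose[:2]
E
python3 - <<'E'
from geo import *
np.set_printoptions(precision=4,suppress=True)
uv=lambda a:np.array(a)/6.+[225,220]
c=ray("top",uv([(50,78),(722,44),(748,365),(62,402)]),.01)[:,:2]
m=np.array([(.055,.114),(.055,-.114),(-.055,-.114),(-.055,.114)])
f=lambda p:(tr(p,m)-c).ravel()
s=least_squares(f,[*c.mean(0),0]);p=s.x
if s.cost>1e-3: s=least_squares(f,[*c.mean(0),3]);p=s.x
print(p,s.fun.reshape(4,2)*1000)
print("sides",[np.linalg.norm(c[i]-c[i-1]) for i in range(4)])
w=tr(p,arc(np.arange(-2,3)*.042));print(w)
print("pix",(proj("top",np.c_[w,np.full(5,.0)+.024])-[225,220])*6)
print("stud",ray("top",uv([(699,208)]),.014),"loupe top", ray("top",uv([(420,103)]),.042))
print("box",ray("top",np.array([(334,269)])*.7,.026),"graver",ray("top",np.array([(263,357),(308,359)])*.7,.01))
o=__import__('rig').arm.observe();print(R.from_quat(o['eef_rot']).as_matrix(),np.hypot(*w.T))
np.save("pose.npy",p)
E
```

```text
[0.4842 0.2605 0.1653] [[ 0.786   1.0772]
 [ 1.5522 -0.9933]
 [-0.9594 -1.6743]
 [-1.3788  1.5904]]
sides [np.float64(0.107952641321533), np.float64(0.22583199934685746), np.float64(0.10741092085562781), np.float64(0.22471084241947975)]
[[0.5101 0.1855]
 [0.4848 0.2187]
 [0.4714 0.2584]
 [0.4713 0.3002]
 [0.4844 0.3399]]
pix [[632.2664 161.4802]
 [523.5418 226.4297]
 [398.3689 253.6365]
 [270.7905 239.8066]
 [155.1733 186.645 ]]
stud [[0.4989 0.1614 0.014 ]] loupe top [[0.5184 0.2567 0.042 ]]
box [[0.6073 0.3904 0.026 ]] graver [[0.4739 0.4739 0.01  ]
 [0.4782 0.411  0.01  ]]
[[ 0.3474  0.9377 -0.0004]
 [ 0.9377 -0.3474 -0.0013]
 [-0.0013  0.0001 -1.    ]] [0.5428 0.5319 0.5376 0.5587 0.5917]
```

>>> {"op": "drive_tool", "data": {
  "targets": [
    [[-0.15, 0.2, 0.035], [0, 0, 0], -1],
    [[-0.15, 0.2, 0.035], [0, 0, 0], -1],
    [[-0.15, 0.2, 0.035], [0, 0, 0], -1],
    [[-0.15, 0.2, 0.035], [0, 0, 0], -1],
    [[-0.15, 0.2, 0.035], [0, 0, 0], -1],
    [[-0.15, 0.2, 0.035], [0, 0, 0], -1],
    [[-0.15, 0.2, 0.035], [0, 0, 0], -1],
    [[-0.15, 0.2, 0.035], [0, 0, 0], -1]
  ],
  "force": 20
}}

```text
clock: 1.15
eef_pos: [0.4518, 0.2953, 0.1751]
eef_rot: [0.821, 0.571, 0.0, -0.0]
ft_force: [1.4, 0.4, -0.7]
width: -0.003
```

>>> {"op": "drive_tool", "data": {
  "targets": [
    [[-0.17, 0.23, 0.036], [0, 0, 0], -1],
    [[-0.17, 0.23, 0.036], [0, 0, 0], -1],
    [[-0.17, 0.23, 0.036], [0, 0, -0.1], -1],
    [[0, 0, 0], [0, 0, -0.11], -1],
    [[0, 0, 0], [0, 0, -0.11], -1],
    [[0, 0, 0], [0, 0, -0.11], -1],
    [[0, 0, 0], [0, 0, -0.11], -1],
    [[0, 0, 0], [0, 0, -0.11], -1]
  ]
}}

```text
clock: 2.15
eef_pos: [0.5449, 0.153, 0.1535]
eef_rot: [0.455, 0.89, -0.0, -0.0]
ft_force: [0.5, 0.1, -1.4]
width: -0.001
```

Run:
```python
from geo import *
from rig import grab_frame
import cv2
p=np.load("pose.npy"); c=camera_params("wrist"); im=grab_frame("wrist")[:,:,::-1].copy()
m=np.array([(.055,.114),(.055,-.114),(-.055,-.114),(-.055,.114)])
im=cv2.resize(im,None,fx=800/560,fy=600/420)
def dot(xy,z,col):
    for q in proj("wrist",np.c_[tr(p,xy),np.full(len(xy),z)],c)*800/560: 
        if np.all(abs(q)<2000): cv2.circle(im,tuple(int(v) for v in q),3,col,-1)
dot(m,.01,(255,255,0)); dot(arc(np.arange(-2,3)*.042),.024,(0,255,0))
for k in range(-2,3):
    a=k*.042/.13; r=np.array([-np.cos(a),np.sin(a)]);t=np.array([np.sin(a),np.cos(a)]); o=arc(k*.042)[0]
    dot(np.array([o+i*.0165*t+j*.013*r for i in(-1,1) for j in(-1,1)]),.024,(0,0,255))
print(c); cv2.imwrite("pics/w1.png",im)
```

```text
{'fx': 358.83736390741973, 'fy': 358.83736390741973, 'cx': 278.55831080463605, 'cy': 213.0406568441694, 'position': array([0.48980531, 0.11385505, 0.2953611 ]), 'orientation': array([0.45114365, 0.88219005, 0.12029651, 0.06114627])}
```

View pics/w1.png

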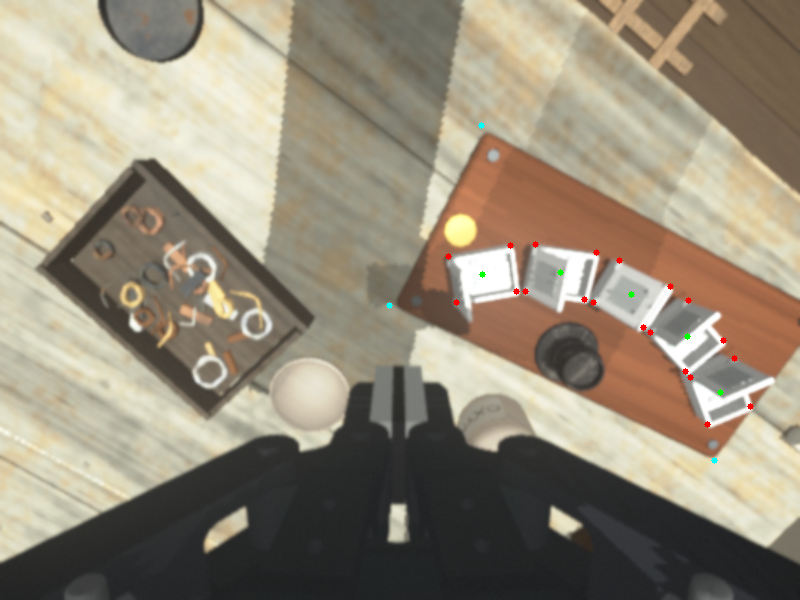

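The wrist view confirms the pose to about 2–3 mm, mostly along the row: predicted pan corners lie on the pans, stud at (460,230). The bowl (310,395) and white bottle (500,420) are near the start point, so I'll check their clearance and plan the sweep.

Run:
```python
from geo import *
np.set_printoptions(precision=4,suppress=True)
for n,u,z in(("bowl",(507,275),.02),("bowlR",(523,283),.02),("bottletop",(428,288),.065),("bottlebase",(429,304),.0),("jewel corner",(522,298),.015),("brown top",(422,233),.09)):
    print(n,ray("top",np.array([u])*.7,z)[0])
c=camera_params("wrist"); S=.7
wc=ray("wrist",np.array([(486,132),(397,305),(715,457)])*S,.01)[:,:2]
p=np.load("pose.npy");m=np.array([(-.055,-.114),(.055,-.114),(.055,.114)])
print("resid mm",(wc-tr(p,m))*1000)
# joint refit: average
f=lambda q:(tr(q,m)-wc).ravel()
q=least_squares(f,p).x;print(q);p2=(p+q)/2;print(p2);np.save("pose.npy",p2)
w=tr(p2,arc(np.arange(-2,3)*.042));print(w)
a0=p2[2]+np.pi/2+.6462;t=np.array([np.cos(a0),np.sin(a0)]);print("yaw",np.degrees(a0),"start",w[0]-.048*t)
```

```text
bowl [0.6276 0.1459 0.02  ]
bowlR [0.6184 0.1224 0.02  ]
bottletop [0.5842 0.2553 0.065 ]
bottlebase [0.5779 0.2514 0.    ]
jewel corner [0.5977 0.1215 0.015 ]
brown top [0.6521 0.2712 0.09  ]
resid mm [[ 1.4016  3.0929]
 [-2.6967  3.0277]
 [-3.17   -1.4676]]
[0.4824 0.2618 0.1743]
[0.4833 0.2612 0.1698]
[[0.5096 0.1862]
 [0.4841 0.2194]
 [0.4705 0.259 ]
 [0.4702 0.3008]
 [0.4831 0.3405]]
yaw 136.7556493680909 start [0.5445 0.1534]
```

>>> {"op": "drive_tool", "data": {
  "targets": [
    [[0, 0, 0.15], [0, 0, -0.064], -1],
    [[0, 0, 0.15], [0, 0, -0.064], -1],
    [[0, 0, 0.15], [0, 0, 0], -1],
    [[0, 0, 0.1], [0, 0, 0], -1],
    [[0, 0, 0.05], [0, 0, 0], -1],
    [[0, 0, 0], [0, 0, 0], -1]
  ]
}}

```text
clock: 2.95
eef_pos: [0.5448, 0.1531, 0.0333]
eef_rot: [0.371, 0.929, -0.0, -0.0]
ft_force: [-0.0, 0.5, -0.1]
width: 0.001
```

```bash
cat > plan.py <<'E'
# print next rows from measured pose: follow path param u (m along row from pan3; straight before pan1 and after pan5)
import sys
from geo import *
from rig import arm
p=np.load("pose.npy")
def path(u):
    L=.084; v=np.clip(u,-L,L); a=v/.13
    q=arc(v)[0]+(u-v)*np.array([np.sin(a),np.cos(a)])
    return tr(p,q), p[2]+np.pi/2-a
o=arm.observe(); pos=o['eef_pos']; Rm=R.from_quat(o['eef_rot']).as_matrix()
yaw=np.arctan2(Rm[1,0],Rm[0,0]); us=np.linspace(-.15,.13,2801)
u=us[np.argmin([np.linalg.norm(path(x)[0]-pos[:2]) for x in us])]
z=float(sys.argv[1]); st=float(sys.argv[2]); n=int(sys.argv[3])
e=path(u)
print("u %.4f lateral %.1fmm yaw err %.3f z %.4f F %s"%(u,1e3*np.linalg.norm(e[0]-pos[:2]),yaw-e[1],pos[2],o['ft_force'].round(2)))
x,yw=pos[:2],yaw
for i in range(1,n+1):
    g,ga=path(u+st*i); d=g-x; c,s=np.cos(yw),np.sin(yw)
    tx,ty=d@[c,s],d@[s,-c]
    print([[round(tx/.2,3),round(ty/.2,3),round((pos[2]-z)/.2,4) if i==1 else 0],[0,0,round((yw-ga)/1.5,3)],-1])
    x,yw=g,ga
E
python3 plan.py .0285 .006 8
```

```text
u -0.1324 lateral 0.0mm yaw err -0.005 z 0.0333 F [-0.01  0.47 -0.1 ]
[[np.float64(0.03), np.float64(-0.0), np.float64(0.024)], [0, 0, np.float64(-0.003)], -1]
[[np.float64(0.03), np.float64(-0.0), 0], [0, 0, np.float64(0.0)], -1]
[[np.float64(0.03), np.float64(0.0), 0], [0, 0, np.float64(0.0)], -1]
[[np.float64(0.03), np.float64(-0.0), 0], [0, 0, np.float64(0.0)], -1]
[[np.float64(0.03), np.float64(-0.0), 0], [0, 0, np.float64(0.0)], -1]
[[np.float64(0.03), np.float64(0.0), 0], [0, 0, np.float64(0.0)], -1]
[[np.float64(0.03), np.float64(-0.0), 0], [0, 0, np.float64(0.0)], -1]
[[np.float64(0.03), np.float64(-0.0), 0], [0, 0, np.float64(0.0)], -1]
```

>>> {"op": "drive_tool", "data": {
  "targets": [
    [[0.03, 0, 0.024], [0, 0, 0], -1],
    [[0.03, 0, 0], [0, 0, 0], -1],
    [[0.03, 0, 0], [0, 0, 0], -1],
    [[0.03, 0, 0], [0, 0, 0], -1],
    [[0.03, 0, 0], [0, 0, 0], -1],
    [[0.03, 0, 0], [0, 0, 0], -1],
    [[0.03, 0, 0], [0, 0, 0], -1],
    [[0.03, 0, 0], [0, 0, 0], -1]
  ]
}}

```text
clock: 3.95
eef_pos: [0.5099, 0.1866, 0.0288]
eef_rot: [0.37, 0.929, -0.0, -0.0]
ft_force: [-0.6, -0.5, 0.8]
width: 0.001
```

```bash
python3 plan.py .0285 .006 8
python3 - <<'E'
import cv2
from rig import grab_frame
im=grab_frame("scene")[:,:,::-1]
cv2.imwrite("pics/s2.png",cv2.resize(im[165:285,225:385],None,fx=5,fy=5,interpolation=cv2.INTER_CUBIC))
E
```

```text
u -0.0840 lateral 0.4mm yaw err -0.004 z 0.0288 F [-0.63 -0.51  0.79]
[[np.float64(0.03), np.float64(-0.002), np.float64(0.0017)], [0, 0, np.float64(0.028)], -1]
[[np.float64(0.03), np.float64(0.001), 0], [0, 0, np.float64(0.031)], -1]
[[np.float64(0.03), np.float64(0.001), 0], [0, 0, np.float64(0.031)], -1]
[[np.float64(0.03), np.float64(0.001), 0], [0, 0, np.float64(0.031)], -1]
[[np.float64(0.03), np.float64(0.001), 0], [0, 0, np.float64(0.031)], -1]
[[np.float64(0.03), np.float64(0.001), 0], [0, 0, np.float64(0.031)], -1]
[[np.float64(0.03), np.float64(0.001), 0], [0, 0, np.float64(0.031)], -1]
[[np.float64(0.03), np.float64(0.001), 0], [0, 0, np.float64(0.031)], -1]
```

View pics/s2.png

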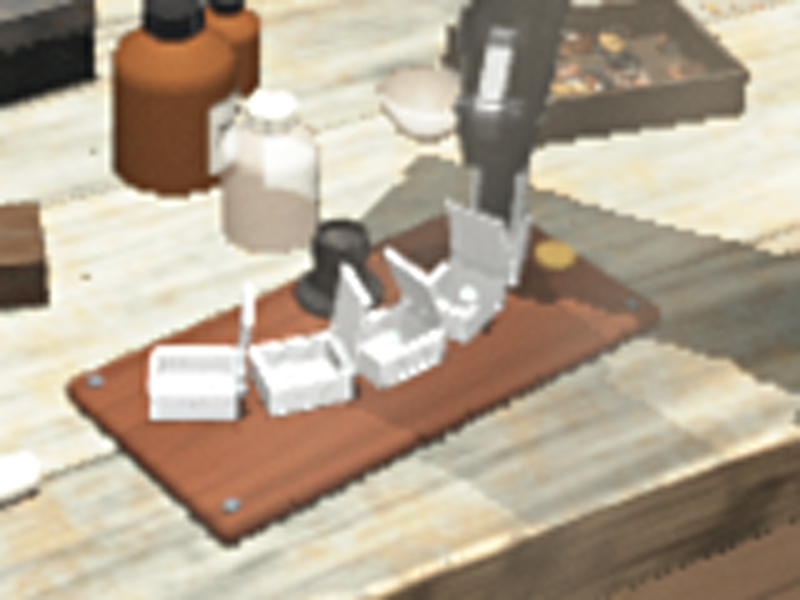

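The fingertip is over pan 1 and lids 2–5 are still open. Forces are tiny, so I'll continue.

>>> {"op": "drive_tool", "data": {
  "targets": [
    [[0.03, -0.001, 0.001], [0, 0, 0.028], -1],
    [[0.03, 0.001, 0], [0, 0, 0.031], -1],
    [[0.03, 0.001, 0], [0, 0, 0.031], -1],
    [[0.03, 0.001, 0], [0, 0, 0.031], -1],
    [[0.03, 0.001, 0], [0, 0, 0.031], -1],
    [[0.03, 0.001, 0], [0, 0, 0.031], -1],
    [[0.03, 0.001, 0], [0, 0, 0.031], -1],
    [[0.03, 0.001, 0], [0, 0, 0.031], -1]
  ]
}}

```text
clock: 5.0
eef_pos: [0.482, 0.225, 0.0287]
eef_rot: [0.534, 0.845, -0.0, -0.0]
ft_force: [-0.0, -0.5, 0.0]
width: 0.0
```

```bash
python3 plan.py .0285 .006 8
python3 - <<'E'
import cv2
from rig import grab_frame
im=grab_frame("scene")[:,:,::-1]
cv2.imwrite("pics/s3.png",cv2.resize(im[165:285,225:385],None,fx=5,fy=5,interpolation=cv2.INTER_CUBIC))
E
```

```text
u -0.0361 lateral 0.7mm yaw err -0.004 z 0.0287 F [-0.04 -0.52  0.  ]
[[np.float64(0.03), np.float64(-0.003), np.float64(0.0008)], [0, 0, np.float64(0.028)], -1]
[[np.float64(0.03), np.float64(0.001), 0], [0, 0, np.float64(0.031)], -1]
[[np.float64(0.03), np.float64(0.001), 0], [0, 0, np.float64(0.031)], -1]
[[np.float64(0.03), np.float64(0.001), 0], [0, 0, np.float64(0.031)], -1]
[[np.float64(0.03), np.float64(0.001), 0], [0, 0, np.float64(0.031)], -1]
[[np.float64(0.03), np.float64(0.001), 0], [0, 0, np.float64(0.031)], -1]
[[np.float64(0.03), np.float64(0.001), 0], [0, 0, np.float64(0.031)], -1]
[[np.float64(0.03), np.float64(0.001), 0], [0, 0, np.float64(0.031)], -1]
```

View pics/s3.png

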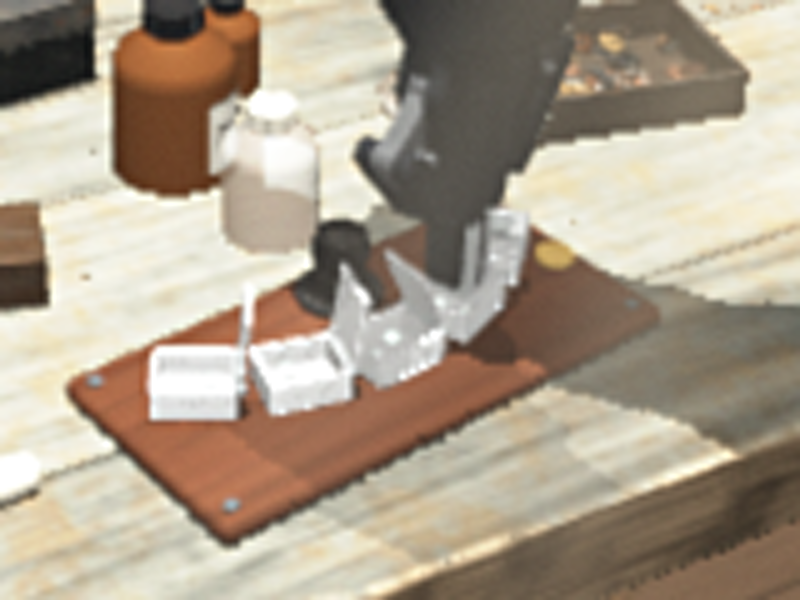

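Lid 1 lies flat at (508,225), the finger is on pan 2, and the tray has not moved. Continuing the sweep.

>>> {"op": "drive_tool", "data": {
  "targets": [
    [[0.03, -0.002, 0.001], [0, 0, 0.028], -1],
    [[0.03, 0.001, 0], [0, 0, 0.031], -1],
    [[0.03, 0.001, 0], [0, 0, 0.031], -1],
    [[0.03, 0.001, 0], [0, 0, 0.031], -1],
    [[0.03, 0.001, 0], [0, 0, 0.031], -1],
    [[0.03, 0.001, 0], [0, 0, 0.031], -1],
    [[0.03, 0.001, 0], [0, 0, 0.031], -1],
    [[0.03, 0.001, 0], [0, 0, 0.031], -1]
  ]
}}

```text
clock: 6.05
eef_pos: [0.4697, 0.2707, 0.0285]
eef_rot: [0.68, 0.734, -0.0, 0.0]
ft_force: [0.1, 0.1, 0.6]
width: 0.001
```

```bash
python3 plan.py .0285 .006 2
```

```text
u 0.0118 lateral 0.7mm yaw err -0.003 z 0.0285 F [0.08 0.08 0.57]
[[np.float64(0.03), np.float64(-0.003), np.float64(-0.0002)], [0, 0, np.float64(0.029)], -1]
[[np.float64(0.03), np.float64(0.001), 0], [0, 0, np.float64(0.031)], -1]
```

>>> {"op": "drive_tool", "data": {
  "targets": [
    [[0.03, -0.002, 0], [0, 0, 0.029], -1],
    [[0.03, 0.001, 0], [0, 0, 0.031], -1],
    [[0.03, 0.001, 0], [0, 0, 0.031], -1],
    [[0.03, 0.001, 0], [0, 0, 0.031], -1],
    [[0.03, 0.001, 0], [0, 0, 0.031], -1],
    [[0.03, 0.001, 0], [0, 0, 0.031], -1],
    [[0.03, 0.001, 0], [0, 0, 0.031], -1],
    [[0.03, 0.001, 0], [0, 0, 0.031], -1]
  ]
}}

```text
clock: 7.05
eef_pos: [0.4746, 0.318, 0.0284]
eef_rot: [0.803, 0.596, -0.0, 0.0]
ft_force: [-1.1, -1.0, -0.5]
width: -0.0
```

```bash
python3 plan.py .0285 .006 8
python3 - <<'E'
import cv2
from rig import grab_frame
im=grab_frame("scene")[:,:,::-1]
cv2.imwrite("pics/s4.png",cv2.resize(im[165:285,225:385],None,fx=5,fy=5,interpolation=cv2.INTER_CUBIC))
E
```

```text
u 0.0598 lateral 0.5mm yaw err -0.003 z 0.0284 F [-1.06 -1.01 -0.54]
[[np.float64(0.03), np.float64(-0.002), np.float64(-0.0007)], [0, 0, np.float64(0.029)], -1]
[[np.float64(0.03), np.float64(0.001), 0], [0, 0, np.float64(0.031)], -1]
[[np.float64(0.03), np.float64(0.001), 0], [0, 0, np.float64(0.031)], -1]
[[np.float64(0.03), np.float64(0.001), 0], [0, 0, np.float64(0.031)], -1]
[[np.float64(0.03), np.float64(0.0), 0], [0, 0, np.float64(0.001)], -1]
[[np.float64(0.03), np.float64(-0.0), 0], [0, 0, np.float64(0.0)], -1]
[[np.float64(0.03), np.float64(-0.0), 0], [0, 0, np.float64(0.0)], -1]
[[np.float64(0.03), np.float64(0.0), 0], [0, 0, np.float64(0.0)], -1]
```

View pics/s4.png

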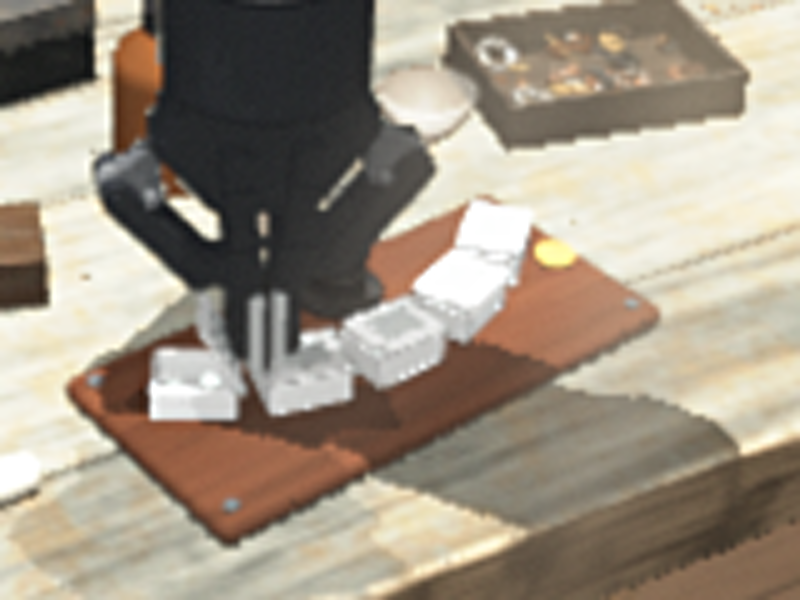

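Lids 1 and 2 are clearly flat and lid 3 is down, with a shadow pattern at (395,335) that I'll recheck. The finger is on pan 4 and lid 5 is still open.

>>> {"op": "drive_tool", "data": {
  "targets": [
    [[0.03, -0.002, 0], [0, 0, 0.029], -1],
    [[0.03, 0.001, 0], [0, 0, 0.031], -1],
    [[0.03, 0.001, 0], [0, 0, 0.031], -1],
    [[0.03, 0.001, 0], [0, 0, 0.031], -1],
    [[0.03, 0, 0], [0, 0, 0], -1],
    [[0.03, 0, 0], [0, 0, 0], -1],
    [[0.03, 0, 0], [0, 0, 0], -1],
    [[0.03, 0, 0], [0, 0, 0], -1]
  ]
}}

```text
clock: 8.1
eef_pos: [0.4945, 0.3621, 0.0285]
eef_rot: [0.853, 0.521, 0.0, -0.0]
ft_force: [0.3, 0.3, -0.7]
width: -0.001
```

>>> {"op": "drive_tool", "data": {
  "targets": [
    [[0.02, 0, 0], [0, 0, 0], -1],
    [[0, 0, 0], [0, 0, 0], -1],
    [[0, 0, -0.1], [0, 0, 0], -1],
    [[0, 0, -0.2], [0, 0, 0], -1],
    [[0, 0, -0.25], [0, 0, 0], -1],
    [[0, 0, -0.25], [0, 0, 0], -1],
    [[0.2, 0, -0.1], [0, 0, 0], -1],
    [[0.2, 0, 0], [0, 0, 0], -1]
  ]
}}

```text
clock: 9.1
eef_pos: [0.5345, 0.4377, 0.2135]
eef_rot: [0.854, 0.521, 0.003, -0.001]
ft_force: [-0.2, 0.7, 0.6]
width: -0.004
```

>>> {"op": "drive_tool", "data": {
  "targets": [
    [[0.25, 0, 0], [0, 0, 0], -1],
    [[0.25, 0, 0], [0, 0, 0], -1],
    [[0, 0, 0], [0, 0, 0], -1],
    [[0, 0, 0], [0, 0, 0], -1]
  ]
}}

```text
clock: 9.6
eef_pos: [0.5786, 0.5244, 0.2093]
eef_rot: [0.854, 0.521, -0.0, 0.0]
ft_force: [0.0, -0.9, 1.1]
width: 0.002
```

Run:
```python
import cv2, numpy as np
from rig import grab_frame,arm
a=cv2.resize(grab_frame("scene")[165:285,225:385,::-1],(800,600),interpolation=cv2.INTER_CUBIC)
b=cv2.resize(grab_frame("top")[170:295,180:355,::-1],(800,572),interpolation=cv2.INTER_CUBIC)
m=np.hstack([a[:572],b]); cv2.imwrite("pics/e5.png",cv2.resize(a,(800,600))); cv2.imwrite("pics/e6.png",b)
print(arm.observe()['ft_force'],arm.observe()['clock'])
```

```text
[ 0.11521927 -0.31424345  0.18961929] 9.7
```

View pics/e5.png

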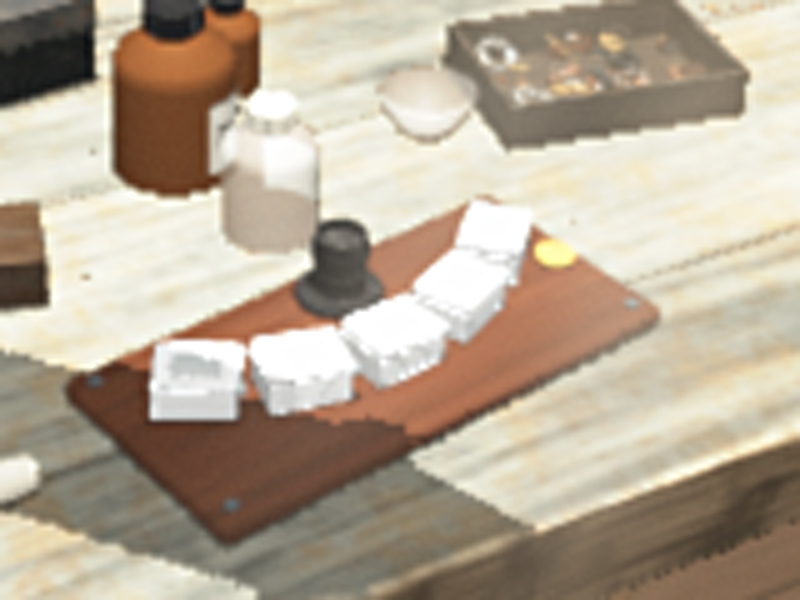

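View pics/e6.png

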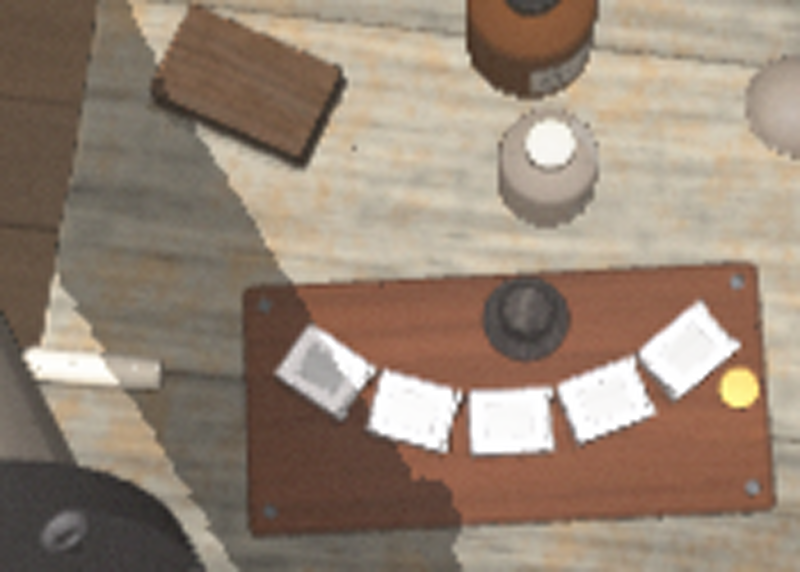

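All five lids lie flat. The grey patch on lid 5 is shade on the lid's window, the same pattern lid 3 showed earlier. The loupe, box and graver are in place and the arm is clear.

```bash
python3 -c "from rig import finish_job; print(finish_job())"
```

```text
the job is handed in; nothing more can be done
None
```

I ran the shut fingertip along the row from the stud end with the tip about 28.5 mm above the bench. The five lids folded down one after another, and I handed the job in at about 9.7 s of the 43 s limit.

- **Lids:** the last top and scene pictures show all five lying flat. I judged this by eye and did not measure hinge angles. In the pictures taken during the sweep (none while the finger was on pan 3), every lid beyond the one being folded was still open.
- **Force:** the wrist force stayed within about 1.5 N at every reading, which is near the sensor's noise. Readings came only at the end of each move.
- **Surroundings:** I saw no shift of the tray, loupe, box or graver in the pictures. The arm ended about 0.2 m above the bench, clear of everything.
- **One disagreement:** the top and wrist cameras placed the tray corners up to about 4 mm apart. I averaged the two fits, which the 26 mm wide lids easily allowed for.

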